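# Jack up one end of a carver's riser bench and hold the pump handle down

## Task

Stand the ratchet jack squarely on the bench with its saddle centred under the lift pad (the steel bracket with the scribed cross) at the end of the wooden riser bench, let go of it, then pump its handle until both feet at that end are at least 20 mm clear of the bench top, so that the packers could be slid under them. Finish on a full stroke, still pressing the handle all the way down: do not let go of the handle at the end. Only the jack may lift the riser bench; do not drag it about, and leave the packers, gouges, mallet and stone where they lie.

Things in the scene. Friction and masses are not known exactly. Their poses are not given: they have to be found in the camera images.
- jack: The ratchet lifting jack (steel, 0.95 kg, loose); origin on the column's axis at the underside, z up, +x to the saddle, -x to the handle. Base plate 155 x 90 x 10 mm, 90 mm behind the axis to 65 mm ahead. Column 218 mm high with a toothed rack; a grey carriage (54 x 42 x 50 mm) climbs it with the saddle and the pump handle.
- jack_grip (a point): Centre of the rubber grip on the top of the jack's column, by which the jack is carried: 24 (x) x 30 (y) x 42 mm high, centre 196 mm above the jack's underside; axes as the jack.
- saddle (a point): Centre of the top face of the jack's round flat saddle (44 mm across, 16 mm thick), 60 mm ahead (+x) of the column axis, 78 mm above the jack's underside at the start; rises with the carriage; axes as the jack.
- lift_pad (a point): Centre of the underside of the round steel lift pad (32 mm across, 6 thick), 92 mm above the bench, 14 mm above the lowered saddle. It is under a bracket tongue (50 mm wide, 52 long, top 104 mm up, scribed cross over the pad's centre), 30 mm out from the end of the riser bench's slab. Its +y axis points straight out from that end: the jack stands there with its +x along this -y.
- handle_press (a point): Point on top of the jack handle's rubber grip where it is pressed: about 120 mm behind (-x) the column axis, 145 mm from the pivot, 30 mm before the end. Grip 85 mm long, 26 wide, 16 thick. At rest 150 mm above the bench (carriage down); a full stroke takes it 80 mm down relative to the carriage, which rises. It keeps its place in plan within 12 mm.
- handle (a joint): Angle of the pump handle (rad): 0 up at rest (0.30 rad above level), 0.58 fully down at its stop (0.28 rad below level). A spring brings it back up when let go. About 4 N is needed unloaded and 9 to 16 N under load.
- carriage (a joint): Height of the carriage and saddle above their lowest position (m), 0 to 0.060. A full handle stroke climbs two 8 mm teeth and about 4 mm over; as the handle comes up it settles back 4 mm onto a tooth and stays, ratchet-held. The handle must come right up to catch the next teeth; short strokes win one tooth or none. The first stroke mostly takes up the 14 mm gap; the stop comes in the fourth.
- foot_near_a (a point): Centre of the underside of one leg (42 x 42 mm) at the lift end of the riser bench; 0 on the bench, then its height. Axes as the riser bench.
- foot_near_b (a point): The same for the other leg at the lift end, 190 mm across from the first.
- foot_far_a (a point): Centre of the underside of one leg at the other end, 280 mm along the riser bench; it stays on the bench (its centre rises 1 to 3 mm as the leg tips).
- foot_far_b (a point): The same for the other leg at the far end.
- riser: Riser bench (carver's bench-on-bench), about 4 kg: beech slab 240 (x) x 400 (y) x 40 mm, top 150 mm above the bench, on four legs, a pale relief panel clamped on it (to about 200 mm high). Origin midway between its feet on the bench, z up, +y towards the lift end.
- packer1: Loose beech packing strip 45 x 150 x 15 mm, origin at the centre of its underside; to be left alone.
- packer2: The second packing strip, lying on the first; to be left alone.
- gouge1: Loose carving gouge about 220 mm long, 25 mm thick, beyond the working place; origin under the joint of handle and blade; to be left alone.
- gouge2: Second gouge, between the robot and the working place; to be left alone.
- gouge3: Third gouge, near the tool tray on the left; to be left alone.
- mallet: Carver's round mallet standing on its head beyond the far end of the riser bench, 80 mm across, 205 mm high, origin under it; to be left alone.
- stone: Sharpening stone 55 x 160 x 28 mm, origin at the centre of its underside; to be left alone.

How it is judged (in metres and radians):
On the way, in this order (a step that is already met when the one before it is completed fails the run):
1. the jack stands upright on the bench, let go, its saddle centred under the lift pad within 12 mm (horizontal distance between saddle and lift_pad below 0.012 m and angle between jack's own z axis and vertical below 0.05 rad and height (world z) of jack below 0.004 m and height (world z) of saddle below 0.095 m and contact force between the fingers and jack below 0.3 N), for 0.2 s.
2. the pumped jack takes the weight and lifts the end off the bench (value of joint carriage above 0.01 m and contact force between jack and riser above 5 N and height (world z) of each of foot_near_a, foot_near_b above 0.002 m), for 0.1 s.
At the end, for the whole second after the job is handed in: Near feet over 18 mm up, far feet under 8 mm; the end rests on the upright jack (over 5 N), saddle within 18 mm of the pad, robot off the riser bench; the fingers hold the handle down past 0.52 of 0.58 rad with over 2 N; all still, other tools within 30 mm of their places (height (world z) of each of foot_near_a, foot_near_b above 0.018 m and height (world z) of each of foot_far_a, foot_far_b below 0.008 m and value of joint handle above 0.52 rad and contact force between the fingers and jack above 2 N and contact force between jack and riser above 5 N and contact force between each of the arm, the fingers and riser below 0.3 N and horizontal distance between saddle and lift_pad below 0.018 m and angle between jack's own z axis and vertical below 0.1 rad and linear speed of riser below 0.02 m/s and distance of each of packer1, packer2, gouge1, gouge2, gouge3, mallet, stone from where it was at the start of the episode below 0.03 m); the arm keeps its last pose, push and grip.
It fails at once if the riser bench is dragged more than 40 mm (distance of any of foot_far_a, foot_far_b from where it was at the start of the episode above 0.04 m).
It fails at once if the robot itself pushes or lifts the riser bench hard (contact force between any of the arm, the fingers and riser above 8 N).
It fails at once if the riser bench is tipped more than 0.2 rad (angle between riser's own z axis and vertical above 0.2 rad).
It fails at once if the jack is tipped over (angle between jack's own z axis and vertical above 0.5 rad).
It fails at once if a packer, gouge, the mallet or the stone is shifted more than 40 mm (distance of any of packer1, packer2, gouge1, gouge2, gouge3, mallet, stone from where it was at the start of the episode above 0.04 m).
It also fails if it takes over 58 s, if anything falls off the work surface, if the arm or the gripper's body presses on something with over 40 N, if the wrist force passes 120 N, or if a joint passes its speed limit or range.

## Robot

A 6-joint arm with a two-finger parallel gripper is mounted at the origin on the work surface. World frame = base frame: x ahead of the robot, y to its left, z up, the work surface at z = 0. Lengths are in mm, angles in rad, forces in N, time in s.
With the tool pointing down it reaches from about 400 to 925 mm from the base axis. Payload 12.5 kg.
Tool frame: the origin (TCP) lies where the fingers leave the gripper's body, on its centre line; the fingertips stand 78 mm ahead of it and the grasp point (between the pads) lies 59 mm ahead of it; z points along the fingers, y is the direction in which the jaws open and shut (so a half turn about z gives the same grasp; the last joint's range is limited). The gripper opens to 95 mm and grips with 3 to 60 N. Pads are 20 mm wide; open, the fingers measure 119 mm over their backs; the gripper's body (75 mm by 180 mm) begins 59 mm behind the grasp point.
Start: joints at [1.035, 0.491, 1.559, -0, 1.092, -0.106], TCP at [260.413, 568.175, 292.261] pointing down, gripper open.
Joint ranges: [-3.1, 3.1], [-0.84, 2.19], [0.05, 2.79], [-1.13, 4.28], [0.06, 2.93], [-2.69, 2.69]. Speed limits (rad/s): [2.22, 2.22, 2.79, 3.14, 3.14, 3.14].

## Interface

Orientations are given as [roll, pitch, yaw] about the fixed x, y, z axes, in that order (R = Rz(yaw) Ry(pitch) Rx(roll)).
In Python, from cell import env, viewer, ticket, search_frame gives the robot as it stands.
- The arm moves only by the shell command python3 -m inch 'ROWS'. ROWS is a JSON object of lists of equal length, an entry for each row: "hand": the opening, from 0 (shut) to 1 (fully open); "delta_pos": the shift along the tool's x, y, z in cm, a list of three; "turn": the turn about the tool's z in rad. A call has 1 to 20 rows; each row shifts and turns the commanded pose from where the row before left it, along the tool's axes as they then stand; what a row does not reach is not made up. A row lasts 1/10 s, in which the tool goes at most 50 mm and 8.59 degrees, less where a joint would pass 70% of its speed; a pose out of reach is approached as far as the arm can. A call is refused whole if a number of a shift passes 5 or a number of a turn 0.15, either way. A call with a gripper value outside its range is refused whole. The fingers move at their own pace and stop on an object; the grip force is fixed at half the most. Time passes only in rows, so rows that do not move let the fingers close. It gives the time, the measured TCP pose, the force and the opening at its end, in the units of the state.
- env.state(): the state, without advancing time (a new reading comes with each control period).
- viewer.read_camera(name): name is "scene" or "top" or "wrist"; returns (picture, depth): 480x640x3 uint8, blue, green, red; 480x640 float32, mm along the optical axis (not along the pixel's ray), 0 where there is no reading.
- viewer.get_calibration(name): a dict with "fx", "fy", "cx", "cy" (pixels), "k1" (the pictures are not rectified: a ray, as slopes to the right and down, at radius r is drawn at 1 + k1 r^2 times it, then the intrinsics apply), "T" (4x4, takes a point from camera to world coordinates). Camera axes: x right, y down, z forward; pixel columns grow to the right and rows downward; lengths in mm; the calibration is good to about 2 mm. A picture is of the moment at which its call begins: read the wrist's pose just before it. get_calibration takes no time and is no camera call; for the wrist camera it gives the pose at the moment of the call.
- ticket.job_done(): hands the job in, once; it reports no verdict.
Trained networks look in the newest picture that a camera, given by its name, has taken for a name from the list of things; names that differ only in an ending like _2 or _b are one class to them, and where a whole thing is asked for, a point or a joint stands for the part that bears it (a point fixed in the world has none). Each returns a list of dicts, best first, with "p" (0 to 1); they miss things now and then, are a little off and sometimes report something else, mostly with a low value. They report only what shows in the picture. A call takes as long as a camera call.
- search_frame(camera, label): "centre" ([column, row] in pixels, amid what is visible of it).
The state is a dict: "t": time; "joints": joint angles; "qvel": joint speeds; "tau": joint torques, N m; "eef_pos": TCP position; "tcp_rot": TCP orientation; "ft_force": force on the tool from outside, world axes, zero at the start; "moment": the same for the moment, N m; "opening": opening from 0.0 (shut) to 1.0 (fully open).
Only numpy, scipy, OpenCV 4.12 (cv2) and the standard library are available. Lean on these libraries where they do the work, as an engineer would, in place of code of your own. Each camera call takes 0.05 s, during which the arm holds its last target.

## Working session

There is one attempt and no reset: what is moved stays moved. The work goes in short steps, Python scripts to look and compute and a shell command to move; the robot and the scene stay as the last step left them, time stands still between calls to the robot, and variables do not carry over. Pictures are saved under pics/ and viewed, and the job is handed in when it is done.

```bash
ls; mkdir -p pics; cat > h.py <<'E'
import numpy as np, cv2
from cell import env, viewer, ticket, search_frame
def ray(c,px):
    K=viewer.get_calibration(c) if isinstance(c,str) else c
    d=np.array([(px[0]-K['cx'])/K['fx'],(px[1]-K['cy'])/K['fy']]);u=d.copy()
    for _ in range(20): u=d/(1+K['k1']*(u@u))
    return np.array([u[0],u[1],1.]),np.array(K['T'])
def at_depth(c,px,dep):
    r,T=ray(c,px); return (T@np.append(r*dep,1))[:3]
def at_z(c,px,z):
    r,T=ray(c,px); o=T[:3,3]; d=T[:3,:3]@r; return o+d*(z-o[2])/d[2]
def proj(c,P):
    K=viewer.get_calibration(c) if isinstance(c,str) else c
    p=np.linalg.inv(np.array(K['T']))@np.append(P,1); u=p[:2]/p[2]; u=u*(1+K['k1']*(u@u))
    return np.array([u[0]*K['fx']+K['cx'],u[1]*K['fy']+K['cy']])
E
python3 - <<'E'
from h import *
print(env.state())
for c in ['scene','top','wrist']:
    K=viewer.get_calibration(c); print(c,{k:np.round(v,3).tolist() for k,v in K.items()})
    im,d=viewer.read_camera(c); cv2.imwrite(f'pics/{c}0.png',im); np.save(f'pics/{c}0.npy',d)
E
```

```text
pics
{'t': 0.0, 'joints': array([ 1.03538894e+00,  4.91522563e-01,  1.55944730e+00,  5.21455130e-06,
        1.09172023e+00, -1.05609449e-01]), 'qvel': array([-0.00054697,  0.0005524 , -0.00063924,  0.00200077,  0.00039058,
       -0.00029337]), 'tau': array([-8.34674938e-04, -6.12654376e+01, -2.58170432e+01,  6.91474811e-02,
        4.82810126e-02, -6.56812222e-05]), 'eef_pos': array([260.32905107, 568.02150964, 291.68543406]), 'tcp_rot': array([-3.14050182e+00, -1.20283348e-04,  2.71179224e+00]), 'ft_force': array([ 0.80038518,  0.78868421, -0.59724077]), 'moment': array([ 0.05213046, -0.00269306,  0.00479084]), 'opening': 0.9997437448558716}
scene {'fx': 478.913, 'fy': 478.913, 'cx': 309.151, 'cy': 240.54, 'k1': 0.028, 'T': [[0.753, 0.619, -0.222, 856.736], [0.658, -0.71, 0.252, -391.561], [-0.001, -0.336, -0.942, 1440.948], [0.0, 0.0, 0.0, 1.0]]}
top {'fx': 507.66, 'fy': 507.66, 'cx': 324.691, 'cy': 226.775, 'k1': -0.111, 'T': [[0.018, -0.988, 0.15, 342.988], [-1.0, -0.018, -0.001, -56.426], [0.004, -0.15, -0.989, 1673.121], [0.0, 0.0, 0.0, 1.0]]}
wrist {'fx': 388.299, 'fy': 388.299, 'cx': 327.814, 'cy': 236.998, 'k1': -0.044, 'T': [[0.416, 0.871, 0.26, 186.061], [0.909, -0.399, -0.119, 602.973], [-0.0, 0.286, -0.958, 383.336], [0.0, 0.0, 0.0, 1.0]]}
```

View pics/scene0.png

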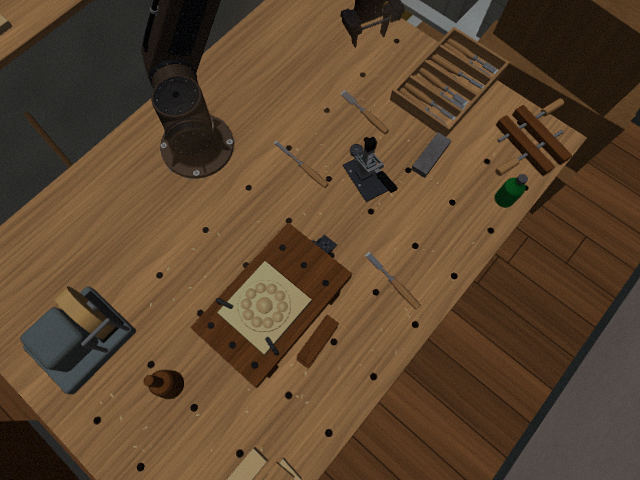

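View pics/top0.png

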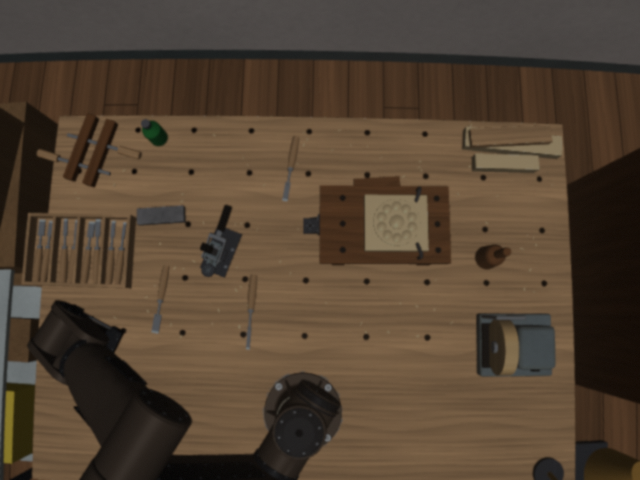

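View pics/wrist0.png

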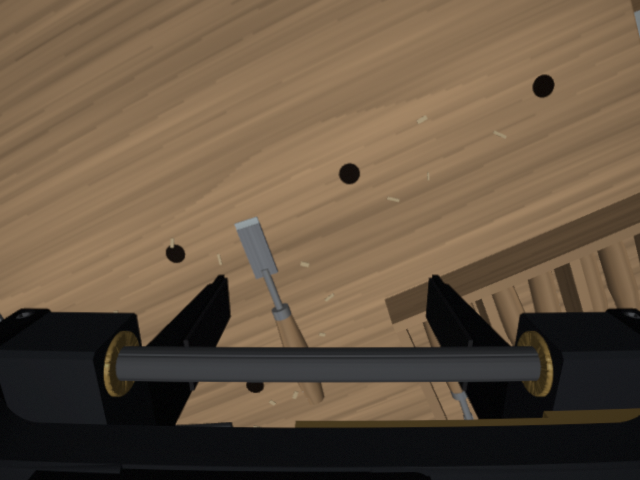

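The scene picture shows the jack near (368,168), with its handle towards (390,183). The lift bracket is at about (325,243) in scene and (311,226) in top.

```bash
python3 - <<'E'
from h import *
for c in ['scene','top']:
    im=cv2.imread(f'pics/{c}0.png'); d=np.load(f'pics/{c}0.npy')
    for l in ['jack','jack_grip','saddle','lift_pad','handle_press','riser','gouge2']:
        try: r=search_frame(c,l)
        except Exception as e: print(l,e); continue
        for q in r[:2]:
            x,y=q['centre']; dd=d[int(round(y)),int(round(x))]
            print(c,l,round(q['p'],2),np.round(q['centre'],1),np.round(at_depth(c,q['centre'],dd),0) if dd>0 else None)
im=cv2.imread('pics/scene0.png')
cv2.imwrite('pics/z1.png',cv2.resize(im[120:270,290:450],None,fx=5,fy=5,interpolation=cv2.INTER_CUBIC)[:750:,:800][:600])
im=cv2.imread('pics/top0.png')
cv2.imwrite('pics/z2.png',cv2.resize(im[180:290,180:340],None,fx=5,fy=5,interpolation=cv2.INTER_CUBIC))
print(env.state()['t'])
E
```

```text
scene jack 0.75 [371.7 173.5] [524. 299.  26.]
scene saddle 0.87 [373.5 166.2] [535. 276. 122.]
scene lift_pad 0.59 [271.1 303.6] [ 602. -256.  189.]
scene handle_press 0.67 [379.8 171.5] [564. 268. 135.]
scene riser 0.69 [272.2 305. ] [ 608. -258.  193.]
scene gouge2 0.94 [365.4 113. ] [361. 469.  23.]
scene gouge2 0.7 [395.4 283.5] [812.  55.  25.]
top jack 0.79 [219.  247.7] [512. 276.  76.]
top jack_grip 0.88 [219.9 246.3] [513. 266. 111.]
top saddle 0.86 [221.  242.3] [537. 283.  12.]
top saddle 0.31 [384.6 223.2] [ 584. -237.  180.]
top lift_pad 0.75 [382.2 227.5] [ 570. -229.  189.]
top lift_pad 0.24 [220.7 244. ] [520. 264. 111.]
top handle_press 0.67 [219.3 231.7] [556. 265. 132.]
top handle_press 0.56 [220.9 249.4] [504. 263. 107.]
top riser 0.81 [381.5 226. ] [ 573. -226.  199.]
top riser 0.52 [219.5 239.6] [532. 264. 129.]
top gouge2 0.69 [161.4 295.7] [357. 467.  30.]
top gouge2 0.68 [251.3 298.4] [355. 174.  22.]
0.85
```

View pics/z1.png

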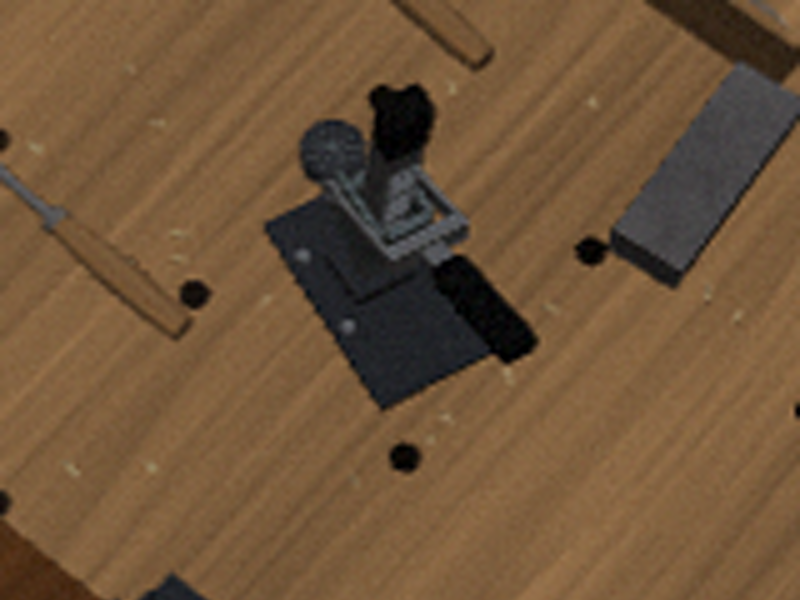

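View pics/z2.png

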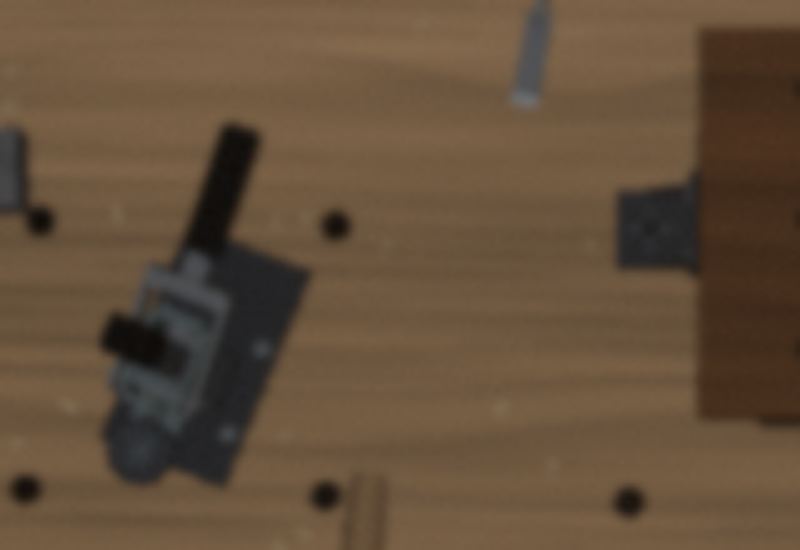

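```bash
python3 - <<'E'
from h import *
print('grip top',at_z('top',(180+137/5,180+338/5),200)); print('grip scene',at_z('scene',(290+402/5,120+115/5),205))
print('saddle top',at_z('top',(180+140/5,180+448/5),78)); print('saddle scene',at_z('scene',(290+332/5,120+150/5),78))
print('base corners top',[at_z('top',(180+a/5,180+b/5),10)[:2].round() for a,b in [(310,268),(226,487)]])
print('base corners scene',[at_z('scene',(290+a/5,120+b/5),10)[:2].round() for a,b in [(385,408),(265,226),(495,350)]])
print('handle end top',at_z('top',(180+238/5,180+130/5),150), 'scene',at_z('scene',(290+515/5,120+345/5),150))
print('pad',at_z('top',(310.4,225.6),104))
# point clouds
for c in ['top','scene']:
    d=np.load(f'pics/{c}0.npy'); K=viewer.get_calibration(c)
    v,u=np.mgrid[0:480,0:640]; p=np.stack([(u-K['cx'])/K['fx'],(v-K['cy'])/K['fy']],-1); q=p.copy()
    for _ in range(15): q=p/(1+K['k1']*(q**2).sum(-1,keepdims=True))
    P=np.concatenate([q*d[...,None],d[...,None],np.ones_like(d)[...,None]],-1)@np.array(K['T']).T
    P=P[...,:3][d>0]
    m=(abs(P[:,0]-520)<120)&(abs(P[:,1]-270)<110)&(P[:,2]>165); print(c,'grip n',m.sum(),np.median(P[m],0).round(),P[m].min(0).round(),P[m].max(0).round())
    m=(abs(P[:,1]+200)<260)&(abs(P[:,0]-580)<180)&(P[:,2]>142)&(P[:,2]<158)
    r=cv2.minAreaRect(P[m][:,:2].astype(np.float32)); print('slab',r,np.median(P[m][:,2]))
    m=(abs(P[:,1]-20)<80)&(abs(P[:,0]-590)<80)&(P[:,2]>97)&(P[:,2]<110)
    if m.sum()>4: print('tongue',m.sum(),cv2.minAreaRect(P[m][:,:2].astype(np.float32)),np.median(P[m][:,2]))
E
```

```text
grip top [498.75205731 284.18430605 200.        ]
grip scene [500.57599908 287.99944344 205.        ]
saddle top [441.91208366 307.0167656   78.        ]
saddle scene [446.0455926  307.95038769  78.        ]
base corners top [array([568., 215.]), array([422., 264.])]
base corners scene [array([573., 217.]), array([428., 268.]), array([601., 297.])]
handle end top [633.35199039 240.00704337 150.        ] scene [633.19920686 240.288728   150.        ]
pad [584.38415047 -13.94461786 104.        ]
top grip n 111 [498. 283. 216.] [484. 270. 168.] [514. 302. 224.]
slab ((589.450927734375, -238.4867401123047), (242.35948181152344, 406.81341552734375), 0.7698351740837097) 150.04859310079723
tongue 199 ((584.9078369140625, -12.560909271240234), (48.978553771972656, 44.098594665527344), 1.221323847770691) 104.17148950095475
scene grip n 163 [505. 282. 208.] [486. 270. 165.] [516. 305. 225.]
slab ((588.9065551757812, -237.67649841308594), (243.14788818359375, 407.3759765625), 0.6075972318649292) 150.27841389909554
tongue 168 ((587.4092407226562, -6.7671661376953125), (37.344764709472656, 50.30640411376953), 88.49613952636719) 104.37738972437819
```

```bash
cat >> h.py <<'E'
def plan(tx,ty,tz,yawdeg):
    s=env.state(); p=s['eef_pos']; y=s['tcp_rot'][2]; d=np.array([tx,ty,tz])-p
    X=np.array([np.cos(y),np.sin(y),0]);Y=np.array([np.sin(y),-np.cos(y),0])
    tr=(np.degrees(y)-yawdeg+180)%360-180
    print('t',s['t'],'pos',p.round(1),'rot',s['tcp_rot'].round(4),'F',s['ft_force'].round(1),'op',round(s['opening'],3),'j',s['joints'].round(2))
    print('tool delta cm',(d@X/10).round(2),(d@Y/10).round(2),(-d[2]/10).round(2),'turn',round(np.radians(tr),3),'norm',np.linalg.norm(d).round(0))
E
python3 -m inch '{"hand":[1,1,1,1,1,1,1,1,1,1],"delta_pos":[[-3.36,-1.57,-0.85],[-3.36,-1.57,-0.85],[-3.36,-1.57,-0.85],[-3.36,-1.57,-0.85],[-3.36,-1.57,-0.85],[-3.36,-1.57,-0.85],[-3.36,-1.57,-0.85],[-3.36,-1.57,-0.85],[-3.36,-1.57,-0.85],[-3.36,-1.57,-0.85]],"turn":[0,0,0,0,0,0,0,0,0,0]}'
python3 -m inch '{"hand":[1,1,1,1,1,1,1,1,1,1,1,1,1,1,1,1,1,1,1,1],"delta_pos":[[0,0,0],[0,0,0],[0,0,0],[0,0,0],[0,0,0],[0,0,0],[0,0,0],[0,0,0],[0,0,0],[0,0,0],[0,0,0],[0,0,0],[0,0,0],[0,0,0],[0,0,0],[0,0,0],[0,0,0],[0,0,0],[0,0,0],[0,0,0]],"turn":[0.15,0.15,0.15,0.15,0.15,0.15,0.15,0.15,0.15,0.15,0.15,0.15,0.15,0.15,0.15,0.15,0.15,0.15,0.15,0.15]}'
python3 - <<'E'
from h import *
im,d=viewer.read_camera('wrist'); cv2.imwrite('pics/w1.png',im); np.save('pics/w1.npy',d)
plan(500,285,375,-19.5)
for l in ['jack_grip','saddle','handle_press']: print(l,search_frame('wrist',l)[:2])
E
```

```text
t: 1.85
eef_pos: [501.2, 284.1, 377.8]
tcp_rot: [3.141, 0.0, 2.712]
ft_force: [-0.1, 1.4, 0.8]
opening: 0.995
t: 3.85
eef_pos: [500.4, 285.4, 377.3]
tcp_rot: [-3.141, -0.0, -0.294]
ft_force: [-0.9, 0.1, 0.5]
opening: 0.999
t 3.9 pos [500.4 285.4 377.3] rot [-3.1415 -0.     -0.3038] F [-0.6  0.2  0. ] op 0.997 j [0.4  0.35 1.56 0.   1.23 2.28]
tool delta cm -0.03 0.05 0.23 turn 0.037 norm 2.0
jack_grip [{'centre': [332.1, 166.2], 'p': 0.55}]
saddle [{'centre': [325.9, 148.5], 'p': 0.61}]
handle_press [{'centre': [332.4, 120.4], 'p': 0.94}]
```

View pics/w1.png

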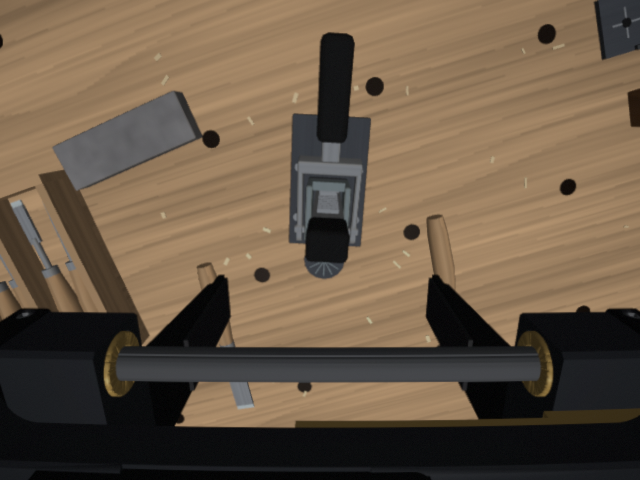

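The grip shows at about (327,241), the handle end at (338,38), the saddle at (324,268) and the bracket cross at (627,22).

```bash
python3 - <<'E'
from h import *
im=cv2.imread('pics/w1.png')
cv2.imwrite('pics/w1z.png',cv2.resize(im[100:290,260:400],None,fx=4,fy=4,interpolation=cv2.INTER_CUBIC)[:600])
d=np.load('pics/w1.npy')
K=viewer.get_calibration('wrist');v,u=np.mgrid[0:480,0:640]; p=np.stack([(u-K['cx'])/K['fx'],(v-K['cy'])/K['fy']],-1); q=p.copy()
for _ in range(15): q=p/(1+K['k1']*(q**2).sum(-1,keepdims=True))
P=(np.concatenate([q*d[...,None],d[...,None],np.ones_like(d)[...,None]],-1)@np.array(K['T']).T)[...,:3]
w=(u>250)&(u<420)&(v>20)&(v<290)&(d>0)
for lo,hi,n in [(205,230,'griptop'),(4,14,'base'),(95,158,'handle'),(70,82,'saddle')]:
    m=w&(P[...,2]>lo)&(P[...,2]<hi); Q=P[m]
    print(n,len(Q),np.median(Q,0).round(1),cv2.minAreaRect(Q[:,:2].astype(np.float32)))
for a in [(293,115),(370,118),(289,243),(361,246)]: print(at_z('wrist',a,10).round(1))
print('handle',at_z('wrist',(337,40),155).round(1),at_z('wrist',(332,135),135).round(1),'saddle',at_z('wrist',(324,262),78))
print('cross',at_z('wrist',(627,22),104))
E
```

```text
griptop 1520 [501.  287.4 216.5] ((498.6783447265625, 288.0770263671875), (30.014217376708984, 24.66692352294922), 70.62567901611328)
base 3701 [543.8 282.8   9.2] ((510.78302001953125, 284.0517883300781), (90.32556915283203, 154.02816772460938), 70.67716217041016)
handle 7286 [555.9 263.4 134.6] ((554.0718994140625, 268.478759765625), (61.86025619506836, 177.08001708984375), 70.45926666259766)
saddle 558 [433.4 310.9  76.9] ((471.6678771972656, 297.70867919921875), (42.389793395996094, 105.9033432006836), 70.32803344726562)
[595.5 300.   10. ]
[568.  217.1  10. ]
[452.  350.8  10. ]
[423.3 266.1  10. ]
handle [631.7 241.2 155. ] [566.1 263.8 135. ] saddle [439.77093134 308.44208492  78.        ]
cross [588.14671463 -11.23591845 104.        ]
```

View pics/w1z.png

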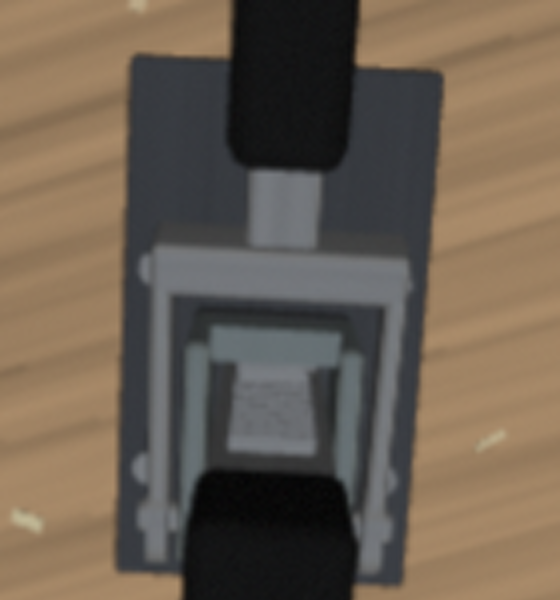

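```bash
python3 - <<'E'
from h import *
plan(498.9,288.1,256,-19.4)
E
```

```text
t 4.05 pos [500.4 285.5 377.3] rot [-3.1415 -0.     -0.2837] F [ 0.6 -0.7  0.2] op 1.0 j [0.4  0.35 1.56 0.   1.23 2.26]
tool delta cm -0.22 -0.21 12.13 turn 0.055 norm 121.0
```

```bash
python3 -m inch '{"hand":[1,1,1,1,1,1,0,0,0,0,0,0],"delta_pos":[[-0.22,-0.21,1.1],[0,0,2.5],[0,0,3],[0,0,3],[0,0,2],[0,0,0.5],[0,0,0],[0,0,0],[0,0,0],[0,0,0],[0,0,0],[0,0,0]],"turn":[0.05,0,0,0,0,0,0,0,0,0,0,0]}'
python3 - <<'E'
from h import *
im,d=viewer.read_camera('wrist'); cv2.imwrite('pics/w2.png',im)
plan(498.9,288.1,256,-19.4)
E
```

```text
t: 5.25
eef_pos: [498.9, 288.1, 256.5]
tcp_rot: [-3.141, -0.0, -0.338]
ft_force: [0.2, -0.3, -0.4]
opening: 0.554
t 5.3 pos [498.9 288.1 256.5] rot [-3.1413e+00 -2.0000e-04 -3.3810e-01] F [-1.2 -0.7  0.5] op 0.512 j [0.41 0.46 1.72 0.   0.96 2.32]
tool delta cm -0.0 0.0 0.05 turn 0.0 norm 0.0
```

View pics/w2.png

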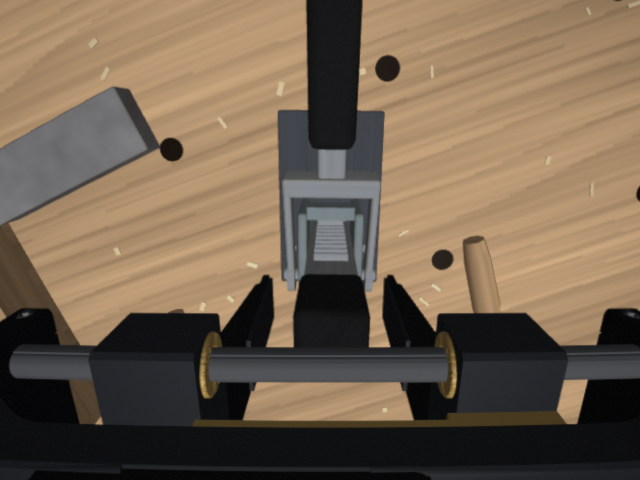

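```bash
python3 -m inch '{"hand":[0,0,0,0,0,0,0,0,0,0],"delta_pos":[[0,0,0],[0,0,0],[0,0,0],[0,0,0],[0,0,0],[0,0,0],[0,0,-1],[0,0,-1],[0,0,-1],[0,0,-1]],"turn":[0,0,0,0,0,0,0,0,0,0]}'
python3 - <<'E'
from h import *
plan(585,100,295,90.7)
E
```

```text
t: 6.3
eef_pos: [498.9, 288.1, 297.2]
tcp_rot: [-3.141, -0.0, -0.338]
ft_force: [-0.6, -0.1, -9.2]
opening: 0.317
t 6.3 pos [498.9 288.1 297.2] rot [-3.1414 -0.     -0.3382] F [-0.6 -0.1 -9.2] op 0.317 j [0.41 0.42 1.68 0.   1.05 2.32]
tool delta cm 14.36 14.89 0.22 turn -1.921 norm 207.0
```

```bash
python3 -m inch '{"hand":[0,0,0,0,0,0],"delta_pos":[[2.17,1.85,0],[2.17,1.85,0],[2.17,1.85,0],[2.17,1.85,0],[2.17,1.85,0],[2.17,1.85,0]],"turn":[0,0,0,0,0,0]}'
python3 -m inch '{"hand":[0,0,0,0,0,0,0,0,0,0,0,0,0,0,0,0],"delta_pos":[[0,0,0],[0,0,0],[0,0,0],[0,0,0],[0,0,0],[0,0,0],[0,0,0],[0,0,0],[0,0,0],[0,0,0],[0,0,0],[0,0,0],[0,0,0],[0,0,0],[0,0,0],[0,0,0]],"turn":[-0.121,-0.15,-0.15,-0.15,-0.15,-0.15,-0.15,-0.15,-0.15,-0.15,-0.15,-0.15,-0.15,0,0,0]}'
python3 - <<'E'
from h import *
for c in ['wrist','top','scene']:
    im,d=viewer.read_camera(c); cv2.imwrite(f'pics/{c}3.png',im); np.save(f'pics/{c}3.npy',d)
plan(585,60,295,90.7)
E
```

```text
t: 6.9
eef_pos: [585.4, 139.1, 296.9]
tcp_rot: [-3.141, -0.0, -0.338]
ft_force: [-0.2, 0.3, -9.2]
opening: 0.316
t: 8.5
eef_pos: [584.9, 140.2, 296.4]
tcp_rot: [3.141, -0.0, 1.579]
ft_force: [-0.1, -0.7, -9.8]
opening: 0.319
t 8.65 pos [584.9 140.2 296.3] rot [ 3.1415e+00 -1.0000e-04  1.5812e+00] F [ 0.6  0.3 -9.7] op 0.316 j [0.13 0.45 1.61 0.   1.07 0.11]
tool delta cm -8.02 -0.08 0.13 turn -0.002 norm 80.0
```

View pics/wrist3.png

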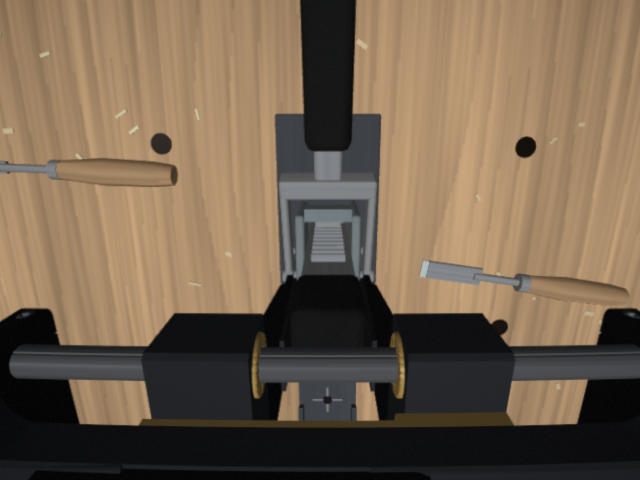

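View pics/scene3.png

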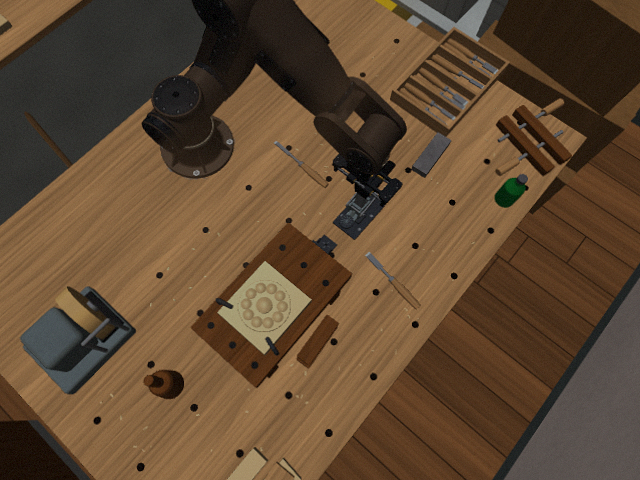

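View pics/top3.png

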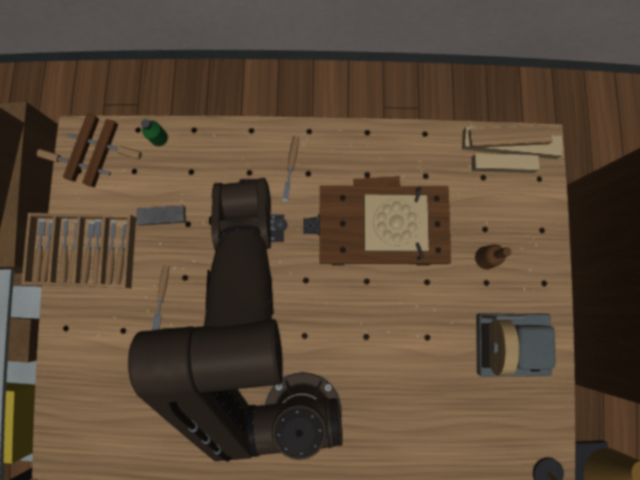

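The wrist view shows the cross on the bracket at (327,399), between the fingers and in line with the jack.

```bash
python3 - <<'E'
from h import *
print('cross wrist',at_z('wrist',(327.5,399.5),104))
d=np.load('pics/wrist3.npy'); print(d[395:404:4,320:336:5])
for a in [(278,115),(380,115)]: print('base back corners',at_z('wrist',a,50).round(1))
d=np.load('pics/top3.npy');im=cv2.imread('pics/top3.png'); cv2.imwrite('pics/t3z.png',cv2.resize(im[190:270,250:350],None,fx=8,fy=8,interpolation=cv2.INTER_CUBIC)[:600])
im=cv2.imread('pics/scene3.png'); cv2.imwrite('pics/s3z.png',cv2.resize(im[160:270,300:410],None,fx=6,fy=6,interpolation=cv2.INTER_CUBIC)[:600])
E
```

```text
cross wrist [585.63631654 -11.32059567 104.        ]
[[339.17102 338.8747  338.98923 338.4326 ]
 [340.0446  337.95538 338.33923 338.27505]
 [341.42966   0.      340.7708  341.63168]]
base back corners [541.7 227.4  50. ]
base back corners [626.8 228.3  50. ]
```

View pics/t3z.png

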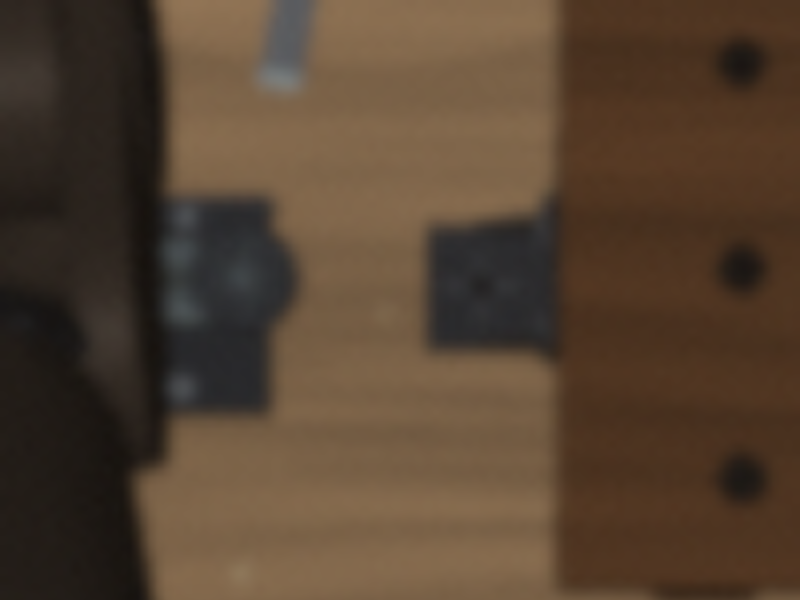

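View pics/s3z.png

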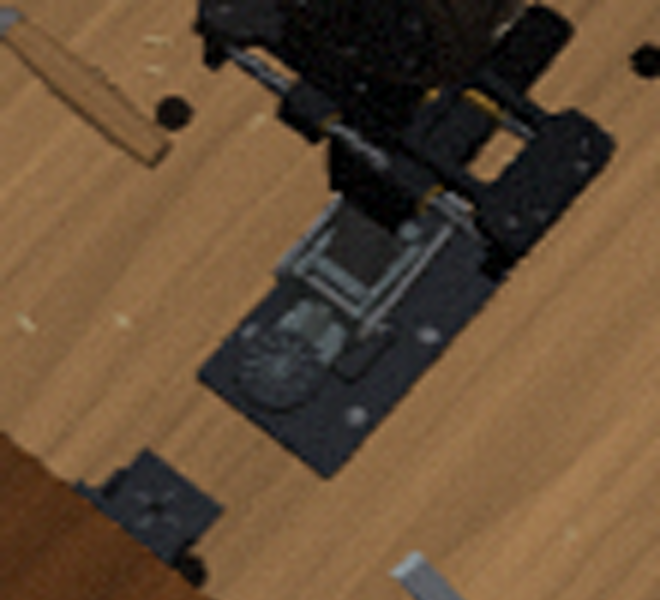

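```bash
python3 - <<'E'
from h import *
for c,s,x in [('top',(280,224.4),(310.25,225.75)),('scene',(347.2,220.3),(325.8,244.7))]:
    a=at_z(c,s,118.5);b=at_z(c,x,104);print(c,a.round(1),b.round(1),(b-a).round(1))
E
```

```text
top [584.2  80.  118.5] [583.9 -13.5 104. ] [ -0.3 -93.5 -14.5]
scene [588.3  85.  118.5] [587.3 -11.2 104. ] [ -1.  -96.2 -14.5]
```

```bash
python3 -m inch '{"hand":[0,0,0,0,0,0,0,0,0,0,0],"delta_pos":[[0,0,1.1],[0,0,1.1],[0,0,1.1],[-1.5,0,0],[-1.5,0,0],[-1.5,0,0],[-1.5,0,0],[-1.5,0,0],[-1.0,0,0],[-0.8,0,0],[0,0,0]],"turn":[0,0,0,0,0,0,0,0,0,0,0]}'
python3 - <<'E'
from h import *
for c in ['wrist','top','scene']:
    im,d=viewer.read_camera(c); cv2.imwrite(f'pics/{c}4.png',im); np.save(f'pics/{c}4.npy',d)
im=cv2.imread('pics/top4.png'); cv2.imwrite('pics/t4z.png',cv2.resize(im[190:265,250:350],None,fx=8,fy=8,interpolation=cv2.INTER_CUBIC)[:600])
im=cv2.imread('pics/scene4.png'); cv2.imwrite('pics/s4z.png',cv2.resize(im[180:280,280:390],None,fx=6,fy=6,interpolation=cv2.INTER_CUBIC)[:600])
plan(585,47,263,90.7)
E
```

```text
t: 9.75
eef_pos: [586.1, 46.2, 263.3]
tcp_rot: [3.141, 0.0, 1.582]
ft_force: [-0.0, -0.4, -9.1]
opening: 0.313
t 9.9 pos [586.   47.5 263.3] rot [ 3.1416e+00 -3.0000e-04  1.5829e+00] F [-0.4 -0.3 -8.9] op 0.313 j [-0.03  0.47  1.69  0.    0.99 -0.04]
tool delta cm -0.05 -0.1 0.03 turn -0.0 norm 1.0
```

View pics/wrist4.png

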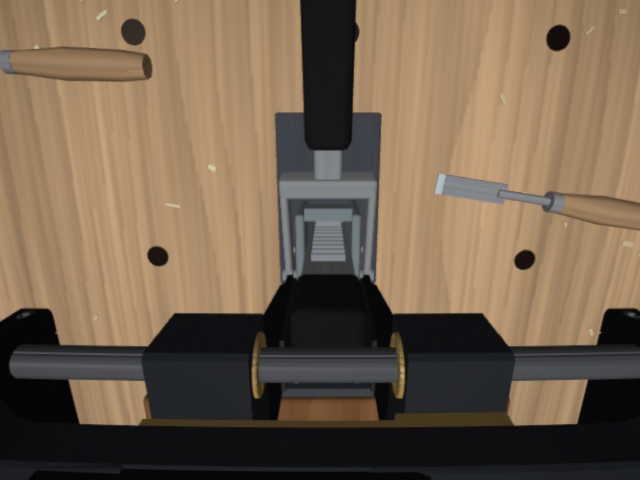

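View pics/t4z.png

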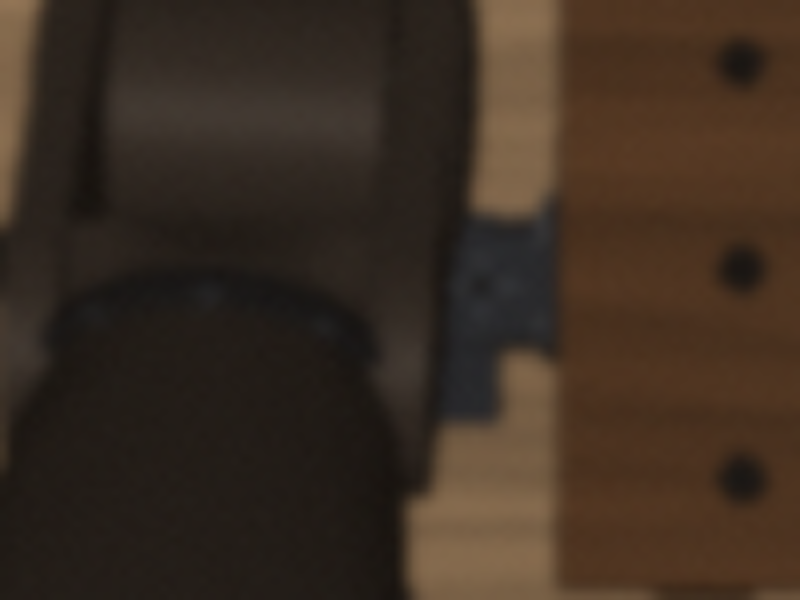

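View pics/s4z.png

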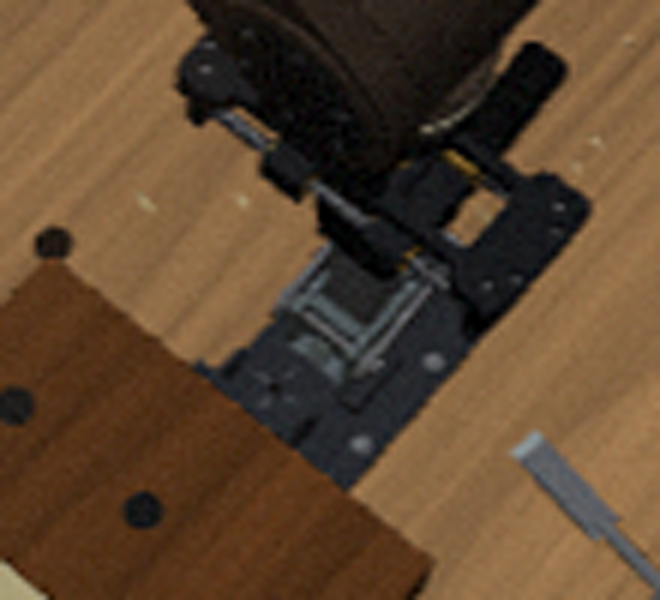

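```bash
python3 - <<'E'
from h import *
f=at_z('top',(312.4,240),17); c=at_z('top',(310.25,225.75),104); print(f,c,'saddle y',f[1]+5,'lateral base corner',at_z('top',(310,190+420/8),17))
# cross and slab edge per scene/top
print(at_z('top',(250+558/8,225),150))
# far/near slab edges via top/scene at z=150
E
```

```text
[550.01169176 -19.2223824   17.        ] [583.90089132 -13.48612834 104.        ] saddle y -14.22238240230314 lateral base corner [541.59224176 -11.51813318  17.        ]
[579.6789218  -43.53341903 150.        ]
```

```bash
python3 -m inch '{"hand":[0,0,0,0,0,1,1,1,1,1,1],"delta_pos":[[0,-0.1,0.2],[0,0,0.2],[0,0,0.2],[0,0,0.1],[0,0,0],[0,0,0],[0,0,0],[0,0,0],[0,0,0],[0,0,0],[0,0,0]],"turn":[0,0,0,0,0,0,0,0,0,0,0]}'
python3 - <<'E'
from h import *
im,d=viewer.read_camera('wrist'); cv2.imwrite('pics/wrist5.png',im)
plan(585,168,320,90.7)
E
```

```text
t: 11.0
eef_pos: [585.1, 47.2, 256.2]
tcp_rot: [3.142, -0.0, 1.583]
ft_force: [0.5, -0.2, 0.2]
opening: 0.762
t 11.05 pos [585.1  47.2 256.2] rot [ 3.1415e+00 -1.0000e-04  1.5828e+00] F [0.7 0.6 0.8] op 0.804 j [-0.03  0.48  1.7   0.    0.97 -0.04]
tool delta cm 12.08 0.14 -6.38 turn -0.0 norm 137.0
```

View pics/wrist5.png

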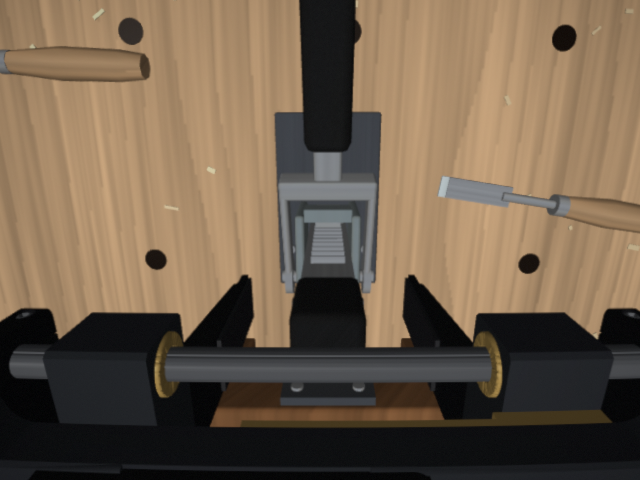

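```bash
python3 -m inch '{"hand":[1,1,0,0,0,0,0,0,0],"delta_pos":[[0,0,-2],[0,0,-4],[2,0,0],[4,0,0],[4,0,0],[2,0.1,0],[0,0,0],[0,0,0],[0,0,0]],"turn":[0,0,0,0,0,0,0,0,0]}'
python3 - <<'E'
from h import *
for c in ['wrist','top','scene']:
    im,d=viewer.read_camera(c); cv2.imwrite(f'pics/{c}6.png',im); np.save(f'pics/{c}6.npy',d)
im=cv2.imread('pics/top6.png'); cv2.imwrite('pics/t6z.png',cv2.resize(im[190:265,240:340],None,fx=8,fy=8,interpolation=cv2.INTER_CUBIC)[:600])
im=cv2.imread('pics/scene6.png'); cv2.imwrite('pics/s6z.png',cv2.resize(im[180:280,280:390],None,fx=6,fy=6,interpolation=cv2.INTER_CUBIC)[:600])
plan(585,168,235,90.7)
E
```

```text
t: 11.95
eef_pos: [584.7, 166.3, 316.2]
tcp_rot: [-3.142, 0.0, 1.582]
ft_force: [0.1, -0.2, 0.0]
opening: 0.465
t 12.1 pos [584.7 166.2 316.3] rot [ 3.1416 -0.      1.5816] F [ 0.6 -0.   0.6] op 0.341 j [0.17 0.44 1.57 0.   1.13 0.16]
tool delta cm 0.18 0.03 8.13 turn -0.001 norm 81.0
```

View pics/wrist6.png

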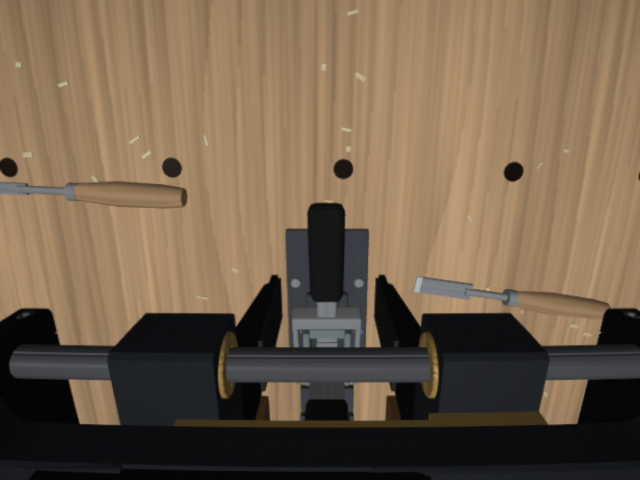

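View pics/t6z.png

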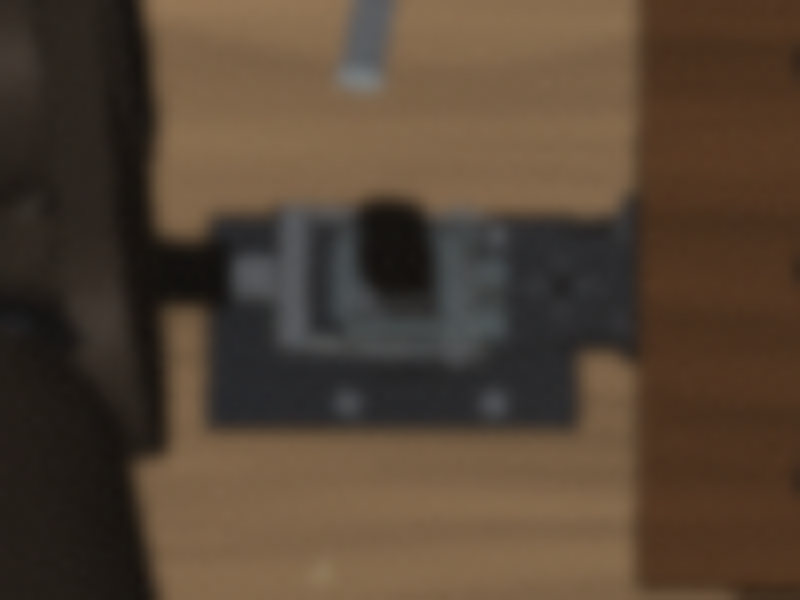

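View pics/s6z.png

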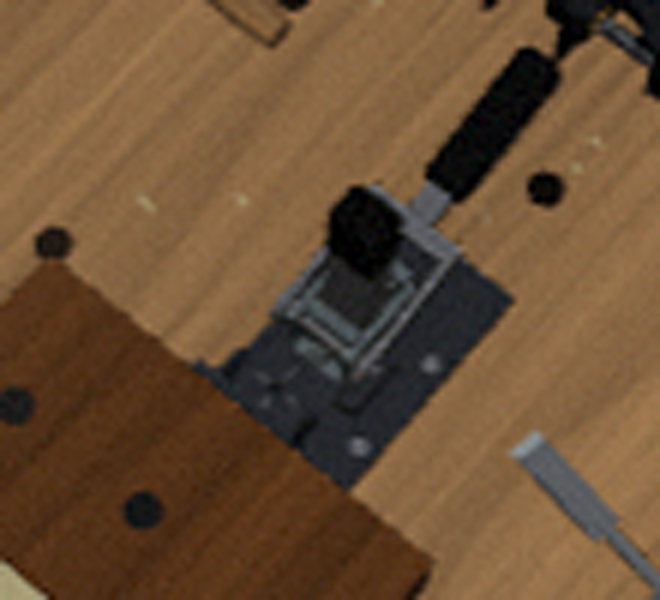

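```bash
python3 - <<'E'
from h import *
f=at_z('top',(312.25,243.1),10); b=at_z('top',(240+210/8,243.1),10); c=at_z('top',(240+562/8,190+284/8),104)
print('front',f[:2].round(1),'back',b[:2].round(1),'saddle est',(f[0]+45).round(1),(f[1]+5).round(1),(b[1]-150).round(1),'cross',c[:2].round(1))
E
python3 -m inch '{"hand":[0,0,0,0,0,0,0],"delta_pos":[[0,0,4],[0,0,3.5],[0,0,0.5],[0,0,0.5],[0,0,0.5],[0,0,0.5],[0,0,0.5]],"turn":[0,0,0,0,0,0,0]}'
```

```text
front [540.6 -18.8] back [537.7 133.1] saddle est 585.6 -13.8 -16.9 cross [584.7 -13.5]
t: 12.8
eef_pos: [585.1, 167.5, 217.3]
tcp_rot: [3.139, -0.001, 1.583]
ft_force: [0.1, 2.3, 5.7]
opening: 0.007
```

```bash
python3 -m inch '{"hand":[0,0,0,0,0],"delta_pos":[[0,0,1],[0,0,1],[0,0,1],[0,0,0.8],[0,0,0.5]],"turn":[0,0,0,0,0]}'; python3 -m inch '{"hand":[0,0,0],"delta_pos":[[0,0,0.3],[0,0,0.3],[0,0,0]],"turn":[0,0,0]}'
```

```text
t: 13.3
eef_pos: [585.1, 166.9, 174.0]
tcp_rot: [3.14, 0.001, 1.583]
ft_force: [-2.2, -5.5, 16.0]
opening: 0.005
t: 13.6
eef_pos: [585.3, 166.6, 168.6]
tcp_rot: [3.139, 0.001, 1.583]
ft_force: [-1.1, -3.8, 15.5]
opening: 0.003
```

```bash
python3 -m inch '{"hand":[0,0,0],"delta_pos":[[0,0,0.2],[0,0,0.2],[0,0,0]],"turn":[0,0,0]}';python3 -m inch '{"hand":[0,0,0],"delta_pos":[[0,0,0.2],[0,0,0.2],[0,0,0]],"turn":[0,0,0]}'
```

```text
t: 13.9
eef_pos: [585.5, 166.4, 165.7]
tcp_rot: [3.138, 0.001, 1.583]
ft_force: [-3.5, -7.2, 23.8]
opening: 0.004
t: 14.2
eef_pos: [585.6, 166.4, 163.8]
tcp_rot: [3.136, 0.001, 1.583]
ft_force: [-10.5, -9.2, 44.5]
opening: 0.004
```

```bash
python3 -m inch '{"hand":[0,0,0,0,0,0],"delta_pos":[[0,0,-2],[0,0,-3],[0,0,-3],[0,0,-2],[0,0,0],[0,0,0]],"turn":[0,0,0,0,0,0]}'
python3 - <<'E'
from h import *
for c in ['wrist','top']:
    im,d=viewer.read_camera(c); cv2.imwrite(f'pics/{c}7.png',im); np.save(f'pics/{c}7.npy',d)
K=viewer.get_calibration('wrist'); d=np.load('pics/wrist7.npy')
im=cv2.imread('pics/wrist7.png')
plan(585,168,235,90.7)
E
```

```text
t: 14.8
eef_pos: [584.4, 167.1, 259.0]
tcp_rot: [3.142, 0.0, 1.583]
ft_force: [-0.1, -0.7, 0.7]
opening: 0.005
t 14.9 pos [584.2 167.  258. ] rot [-3.1398e+00  3.0000e-04  1.5828e+00] F [-1.2 -0.1  0.5] op 0.005 j [ 0.17  0.5   1.64 -0.    1.    0.16]
tool delta cm 0.09 0.08 2.3 turn -0.0 norm 23.0
```

View pics/wrist7.png

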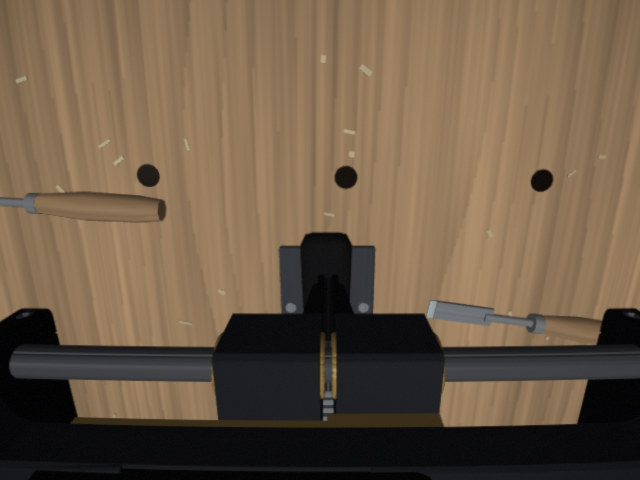

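```bash
python3 -m inch '{"hand":[0,0,0,0,0,0,0,0,0,0],"delta_pos":[[0,0,1],[0,0,0.8],[0,0,1],[0,0,1],[0,0,1],[0,0,1],[0,0,1],[0,0,0.7],[0,0,0.3],[0,0,0]],"turn":[0,0,0,0,0,0,0,0,0,0]}'; python3 -m inch '{"hand":[0,0,0],"delta_pos":[[0,0,0.2],[0,0,0.2],[0,0,0]],"turn":[0,0,0]}'
```

```text
t: 15.9
eef_pos: [585.1, 166.8, 181.9]
tcp_rot: [3.14, 0.001, 1.583]
ft_force: [-3.7, -3.8, 20.9]
opening: 0.004
t: 16.2
eef_pos: [585.2, 166.7, 180.1]
tcp_rot: [3.138, 0.001, 1.583]
ft_force: [-8.8, -5.5, 39.9]
opening: 0.005
```

```bash
python3 -m inch '{"hand":[0,0,0,0,0,0],"delta_pos":[[0,0,-2],[0,0,-3],[0,0,-3],[0,0,-2],[0,0,0],[0,0,0]],"turn":[0,0,0,0,0,0]}'
python3 - <<'E'
from h import *
for c in ['wrist','top','scene']:
    im,d=viewer.read_camera(c); cv2.imwrite(f'pics/{c}8.png',im); np.save(f'pics/{c}8.npy',d)
plan(585,168,197,90.7)
for c in ['top','scene']:
    for tag in '6','8':
        d=np.load(f'pics/{c}{tag}.npy')
        # slab height near lift end & far end
        for P in [(510,-60,152),(660,-60,152),(510,-420,150),(660,-420,150)]:
            u,v=proj(c,np.array(P,float)).round().astype(int); w=d[v-1:v+2,u-1:u+2]; w=w[w>0]
            print(c,tag,P,at_depth(c,(u,v),np.median(w)).round(1) if len(w) else None)
im=cv2.imread('pics/top8.png'); cv2.imwrite('pics/t8z.png',cv2.resize(im[190:265,240:340],None,fx=8,fy=8,interpolation=cv2.INTER_CUBIC)[:600])
E
```

```text
t: 16.8
eef_pos: [584.3, 167.1, 275.9]
tcp_rot: [-3.14, 0.0, 1.583]
ft_force: [0.4, -0.4, -1.2]
opening: 0.008
t 16.95 pos [584.3 167.1 275.5] rot [-3.1391e+00  3.0000e-04  1.5828e+00] F [ 0.2  0.7 -1.1] op 0.004 j [0.17 0.48 1.62 0.   1.04 0.16]
tool delta cm 0.09 0.07 7.85 turn -0.0 norm 79.0
top 6 (510, -60, 152) [509.8 -60.7 150.1]
top 6 (660, -60, 152) [660.4 -61.1 150.6]
top 6 (510, -420, 150) [ 510.  -419.3  148.8]
top 6 (660, -420, 150) [ 658.3 -418.3  150.6]
top 8 (510, -60, 152) [508.  -60.7 166. ]
top 8 (660, -60, 152) [657.9 -61.1 162.9]
top 8 (510, -420, 150) [ 509.9 -419.   150. ]
top 8 (660, -420, 150) [ 658.8 -419.   147.9]
scene 6 (510, -60, 152) [510.8 -60.1 150.2]
scene 6 (660, -60, 152) [660.8 -59.8 149.7]
scene 6 (510, -420, 150) [ 509.9 -421.   150.8]
scene 6 (660, -420, 150) [ 660.9 -420.1  151.7]
scene 8 (510, -60, 152) [514.9 -64.1 165.8]
scene 8 (660, -60, 152) [663.3 -64.1 166.3]
scene 8 (510, -420, 150) [ 509.6 -421.   149.7]
scene 8 (660, -420, 150) [ 660.5 -420.2  149.3]
```

View pics/t8z.png

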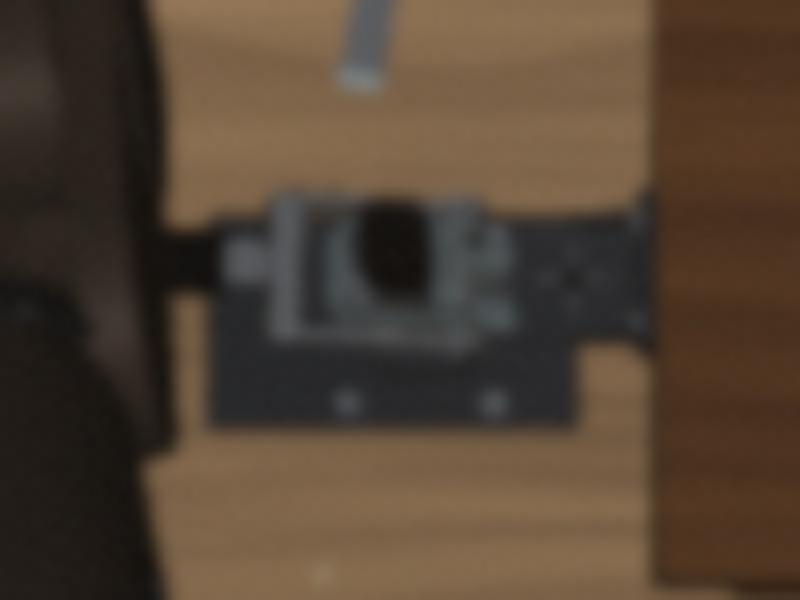

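View pics/wrist8.png

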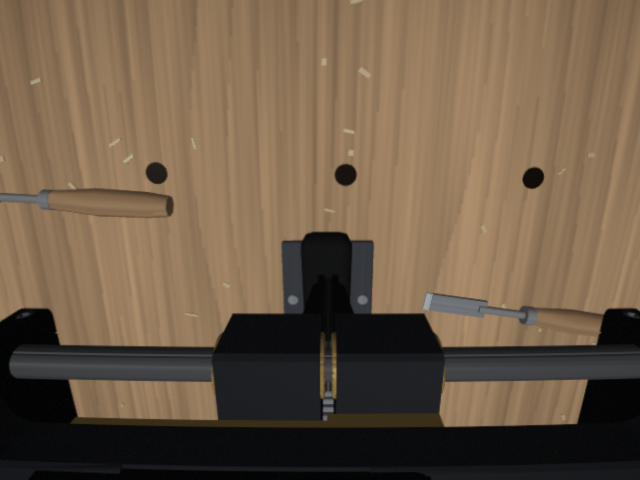

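```bash
python3 -m inch '{"hand":[0,0,0,0,0,0,0,0,0,0],"delta_pos":[[0,0,1],[0,0,1],[0,0,1],[0,0,1],[0,0,1],[0,0,1],[0,0,1],[0,0,0.7],[0,0,0.3],[0,0,0]],"turn":[0,0,0,0,0,0,0,0,0,0]}'; python3 -m inch '{"hand":[0,0,0],"delta_pos":[[0,0,0.1],[0,0,0.1],[0,0,0]],"turn":[0,0,0]}'
```

```text
t: 17.95
eef_pos: [584.9, 168.2, 197.8]
tcp_rot: [3.14, -0.002, 1.583]
ft_force: [-3.5, 6.1, 16.3]
opening: 0.004
t: 18.25
eef_pos: [584.9, 168.2, 196.9]
tcp_rot: [3.139, -0.002, 1.583]
ft_force: [-5.3, 5.7, 26.0]
opening: 0.002
```

```bash
python3 -m inch '{"hand":[0,0,0,0],"delta_pos":[[0,0,0.15],[0,0,0],[0,0,0],[0,0,0]],"turn":[0,0,0,0]}'
python3 - <<'E'
from h import *
for c in ['wrist','top','scene']:
    im,d=viewer.read_camera(c); cv2.imwrite(f'pics/{c}9.png',im); np.save(f'pics/{c}9.npy',d)
plan(585,168,197,90.7)
for c in ['top','scene']:
        d=np.load(f'pics/{c}9.npy')
        for P in [(510,-60,175),(660,-60,175),(510,-420,150),(660,-420,150)]:
            u,v=proj(c,np.array(P,float)).round().astype(int); w=d[v-1:v+2,u-1:u+2]; w=w[w>0]
            print(c,P,at_depth(c,(u,v),np.median(w)).round(1) if len(w) else None)
im=cv2.imread('pics/top9.png'); cv2.imwrite('pics/t9z.png',cv2.resize(im[190:265,240:340],None,fx=8,fy=8,interpolation=cv2.INTER_CUBIC)[:600])
E
```

```text
t: 18.65
eef_pos: [585.0, 168.2, 196.2]
tcp_rot: [3.138, -0.002, 1.583]
ft_force: [-7.6, 5.1, 32.7]
opening: 0.005
t 18.8 pos [585.  168.1 196.2] rot [ 3.1379e+00 -1.8000e-03  1.5828e+00] F [-6.8  6.3 32.6] op 0.006 j [0.17 0.57 1.7  0.   0.86 0.16]
tool delta cm -0.01 0.0 -0.08 turn -0.0 norm 1.0
top (510, -60, 175) [509.4 -60.6 180.5]
top (660, -60, 175) [660.1 -60.9 181.6]
top (510, -420, 150) [ 510.1 -419.5  147.9]
top (660, -420, 150) [ 658.5 -418.6  149.5]
scene (510, -60, 175) [514.  -62.2 184.5]
scene (660, -60, 175) [660.4 -61.9 183. ]
scene (510, -420, 150) [ 509.5 -421.   149.3]
scene (660, -420, 150) [ 660.7 -420.1  150.8]
```

View pics/scene9.png

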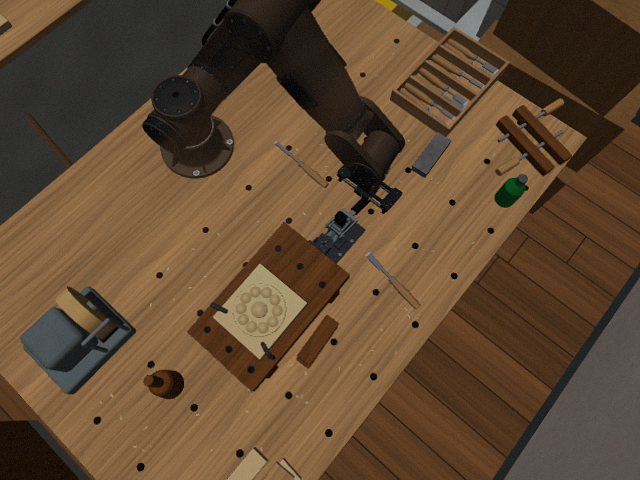

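View pics/t9z.png

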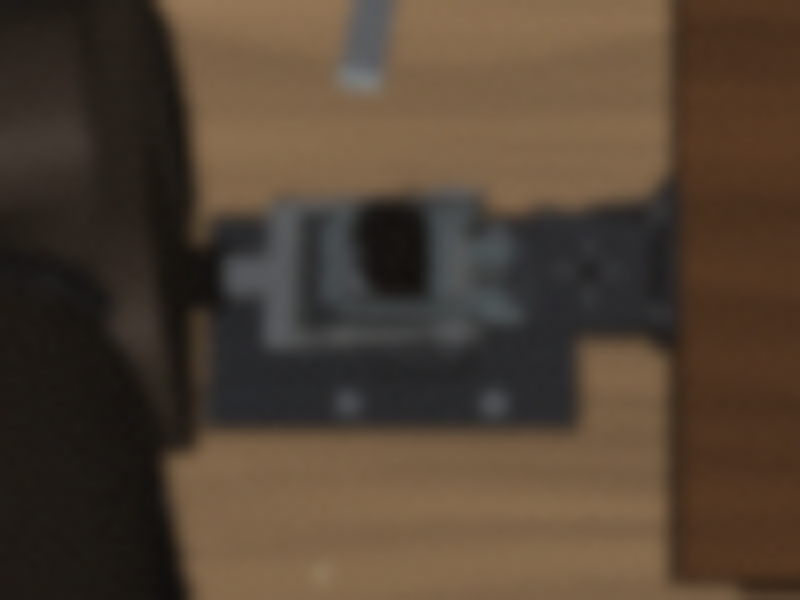

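```bash
python3 - <<'E'
from h import *
print(at_z('top',(240+588/8,190+268/8),142))
s=env.state(); print(s['ft_force'],s['eef_pos'],abs(s['qvel']).max())
E
```

```text
[585.20124216 -24.29397981 142.        ]
[-6.75179609  6.33884922 32.62533736] [584.96556891 168.14216121 196.21124417] 0.0017907281336884224
```

```bash
python3 - <<'E'
from h import *
print(ticket.job_done())
E
```

```text
the job is handed in; nothing more can be done
None
```

I stood the jack square under the lift pad, let go of it, and pumped three full strokes. The job was handed in at 18.8 s, with the closed fingers still pressing the handle fully down. No verdict was reported.

- **Placing:** after letting go, the top camera put the saddle about 1 mm across from the scribed cross. Along the riser it read 0.3 to 3.4 mm off, depending on which base edge I measured from.
- **Strokes:** the handle stop came about 16 mm higher on each stroke, so each one won two teeth.
- **Final lift:** depth readings showed the slab up 31 to 34 mm near its lift end. That makes the near feet about 28 mm clear by calculation; I did not see the feet themselves. The far end's slab top read within about 2 mm of where it started.
- **Final push:** the fingers pressed the handle at its stop with about 33 N, and the arm was still. I judged the stop from the force rising, not from the handle angle.
- **Drift under the pad:** as the riser tipped, the pad moved back about 9 mm. It now sits an estimated 6 to 10 mm off the saddle centre, within the 18 mm limit. The jack's base had not moved.
- **Other tools:** the packers, gouges, mallet and stone looked unmoved in the last pictures. I did not measure them.
- **Disagreement between readings:** the cameras differed by 2 to 4 mm on where the saddle and cross were. I placed the jack from distances measured within one picture.

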